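# Set the stop collar on the length-measuring bench

### The arm

A 6-joint arm with a two-finger parallel gripper is mounted at the origin on the work surface. World frame = base frame: x ahead of the robot, y to its left, z up, the work surface at z = 0. Lengths are in m, angles in degrees, forces in N, time in s.
With the tool pointing down it reaches from about 0.4 to 0.825 m from the base axis. Payload 7 kg.
Tool frame: the origin (TCP) lies between the finger pads; the fingertips stand 25 mm ahead of it and the grasp point (between the pads) lies 6 mm ahead of it; z points along the fingers, y is the line along which they close (so a half turn about z gives the same grasp; the last joint's range is limited). The gripper opens to 88 mm and grips with 3 to 60 N. Pads are 19 mm wide; open, the fingers measure 130 mm over their backs; the gripper's body (78 mm by 193 mm) begins 47 mm behind the grasp point.
Start: joints at [85.72, 20.546, 0.682, 0, -70.136, -16.507], TCP at [0.24, 0.631, 0.252] pointing down, gripper open.
Joint ranges: [-176.03, 176.03], [-82.01, 121.73], [-58.28, 71.71], [-173.87, 95.51], [-174.79, -0.11], [-173.66, 173.66]. Speed limits (degrees/s): [136.94, 136.94, 172.46, 180, 180, 180].

### API

Orientations are given as [roll, pitch, yaw] about the fixed x, y, z axes, in that order (R = Rz(yaw) Ry(pitch) Rx(roll)).
In Python, from plant import ctrl gives the robot as it stands.
- The arm moves only by the tool run_rows, called as name(argument=value, ...) on one line, values as JSON. Schema: {"type":"object","properties":{"motion":{"type":"array","items":{"type":"object","properties":{"pos":{"type":"array","items":{"type":"number"},"minItems":3,"maxItems":3},"rz":{"type":"number"},"aperture":{"type":"number"}},"additionalProperties":false,"required":["aperture"]},"minItems":1,"maxItems":8},"only":{"type":"string"},"quiet":{"type":"boolean"},"lines":{"type":"string"}},"required":["motion"],"additionalProperties":false}. motion is a list of rows, 1 to 8 of them, each an object with the fields pos (a list: dx, dy, dz in m), rz (a turn about the tool's z in degrees), aperture (the finger opening in m); a field left out counts as zero (the opening has to be given); each row is the pose to reach, as a shift and turn from the pose commanded when the call began, along the tool's axes at that moment; what a row does not reach only later rows make up. A row lasts 1/8 s, in which the tool goes at most 0.0625 m and 10.7 degrees, less where a joint would pass 70% of its speed; a pose out of reach is approached as far as the arm can. The fingers move at their own pace and stop on an object; the grip force is fixed at half the most. Time passes only in rows, so rows that do not move let the fingers close. The tool returns the time, the measured TCP pose, the force, the opening and the grip force at its end. only (a regular expression) keeps the lines of the reply that match it, lines (a string "A,B") keeps lines A to B, and quiet returns only ok. Input that does not fit is refused with a message, and nothing moves.
- ctrl.get_obs(): the state, without advancing time (a new reading comes with each control period).
- ctrl.snapshot(name): name is "side" or "top"; returns a dict with "frame" (420x560x3 uint8, red, green, blue), "z_map" (420x560 float32, m along the optical axis (not along the pixel's ray), 0 where there is no reading), "fovy" (degrees; the focal length in pixels is half the picture's height over the tangent of half this angle, whatever the lens; pixels are square), "cx", "cy" (the principal point, pixels), "R" (3x3) and "t" (3): a world point X has camera coordinates R X + t. Camera axes: x right, y down, z forward; pixel columns grow to the right and rows downward; lengths in m; the calibration is good to about 2 mm. A picture is of the moment at which its call begins.
- ctrl.close_job(): hands the job in; it is judged then, once.
The state is a dict: "clock": time; "joint_pos": joint angles; "qvel": joint speeds; "tau": joint torques, N m; "tool_pos": TCP position; "orientation": TCP orientation; "force": force on the tool from outside, world axes, zero at the start; "moment": the same for the moment, N m; "opening": finger opening in m; "gripper_force": force on a finger pad.
Only numpy, scipy, OpenCV 4.12 (cv2) and the standard library are available. Lean on these libraries where they do the work, as an engineer would, in place of code of your own. Each camera call takes 0.05 s, during which the arm holds its last target. There are 200 camera calls.

### The job

Set up the length-measuring bench for its next part: grip the sliding collar by the upright tab on top of it, slide it along the guide bar until its index finger stands opposite the arrow-shaped index plate (not the square one), stop it there, and only then let go, leaving it at rest at the arrow. Do not push about the steel master ring that lies on the table in front of the bench.

Things in the scene. Friction and masses are not known exactly. Their poses are not given: they have to be found in the camera images.
- collar: Aluminium collar, 50 mm diameter, 46 mm long, on the guide bar. Origin: its middle, on the bar's axis, 80 mm above the table; y along the bar (its only motion), z up, x to the far-side ledge. Grip tab on top: 16 mm along the bar, 32 mm across, from 25 to 75 mm above the origin. Thin index finger at y = 0 reaches 46 mm out to the ledge. Slides stiffly (3 N), stays where left.
- arrow_plate: Arrow-shaped steel plate fixed on the ledge, 44 mm long, 36 mm wide, 5 mm thick, pointing square at the bar. Origin: underside, on its centre line, 22 mm behind the tip, 75 mm from the bar's axis, 60 mm above the table; -x points at the bar, y along it. A square plate (34 mm, not the target) lies near the ledge's other end; which end varies. The collar starts between them.
- bench: Fixed granite base, 480 mm along y, 160 mm across, 30 mm high. Origin at table height below the bar. Steel guide bar, 20 mm diameter, along y, axis 80 mm up, between grey end blocks (tops 105 mm up, inner faces 380 mm apart). Ledge on the +x side, 50 to 100 mm from the bar's axis, top 60 mm up. The collar can travel 135 mm either way from the middle, at least 20 mm past either plate.
- master_ring: Bystander: loose plain steel ring gauge lying flat on the table on the robot's side of the bench, 68 mm outside and 36 mm inside diameter, 24 mm high. Origin: centre of its underside. Leave it where it is.

How it is judged:
By the outcome, as a careful person would: the job done as asked, in the order asked, and still so for the second after the job is handed in, with the robot touching nothing.
It also fails if it takes over 32 s, if anything falls off the work surface, if the arm or the gripper's body presses on something with over 40 N, if the wrist force passes 120 N, or if a joint passes its speed limit or range.

## Working session

There is one attempt and no reset: what is moved stays moved. The work goes in short steps, Python scripts to look and compute and a tool call to move; the robot and the scene stay as the last step left them, time stands still between calls to the robot, and variables do not carry over. Pictures are saved under pics/ and viewed, at most 10 in all, crops included, and the job is handed in when it is done.

```bash
ls; mkdir -p pics; cat > h.py <<'E'
import numpy as np,cv2
from plant import ctrl
def snap(n,f):
    s=ctrl.snapshot(n); cv2.imwrite(f'pics/{f}.png',cv2.cvtColor(s['frame'],cv2.COLOR_RGB2BGR)); np.save(f'pics/{f}.npy',s,allow_pickle=True); return s
def load(f): return np.load(f'pics/{f}.npy',allow_pickle=True).item()
def P(s,u,v,z=None):
    f=210/np.tan(np.radians(s['fovy']/2)); z=s['z_map'][int(round(v)),int(round(u))] if z is None else z
    c=np.array([(u-s['cx'])/f*z,(v-s['cy'])/f*z,z]); return s['R'].T@(c-s['t'])
def plane(s,u,v,h):
    C=-s['R'].T@s['t']; d=P(s,u,v,1.)-C; return C+d*(h-C[2])/d[2]
def tri(a,pa,b,pb):
    A=[];
    C1=-a['R'].T@a['t'];d1=P(a,*pa,1.)-C1;C2=-b['R'].T@b['t'];d2=P(b,*pb,1.)-C2
    k=np.linalg.lstsq(np.c_[d1,-d2],C2-C1,rcond=None)[0]; p,q=C1+k[0]*d1,C2+k[1]*d2
    return (p+q)/2,np.linalg.norm(p-q)
E
python3 - <<'E'
from h import *
for n in('side','top'):
    s=snap(n,n+'0'); print(s['fovy'],s['cx'],s['cy'],-s['R'].T@s['t'],s['R'].round(3).tolist())
o=ctrl.get_obs(); print({k:np.round(v,4) for k,v in o.items()})
E
```

```text
pics
plant.py
47.10643915050069 270.0317032491304 208.4218263478961 [ 0.36585439 -0.47640558  0.46595678] [[0.925, -0.38, -0.024], [-0.242, -0.539, -0.807], [0.294, 0.752, -0.59]]
42.92850781485775 277.03805687170353 211.36676409014194 [0.42507377 0.022705   0.84527476] [[-0.023, -1.0, 0.019], [-0.989, 0.02, -0.146], [0.145, -0.022, -0.989]]
{'clock': np.float64(0.1), 'joint_pos': array([ 8.57197e+01,  2.05863e+01,  6.38800e-01, -1.86000e-02,
       -7.01333e+01, -1.65082e+01]), 'qvel': array([-0.1016, -0.1505,  0.1407,  0.1124, -0.023 ,  0.1376]), 'tau': array([-2.20000e-03, -5.84161e+01,  2.93751e+01,  7.01550e+00,
        1.02000e-02, -1.00000e-04]), 'tool_pos': array([0.2394, 0.6307, 0.2507]), 'orientation': array([ 1.799175e+02, -6.300000e-03, -2.079490e+01]), 'force': array([-0.5626,  0.1607,  0.6696]), 'moment': array([0.0224, 0.0403, 0.0042]), 'gripper_force': np.float64(0.0), 'opening': np.float64(0.0878)}
```

View pics/side0.png

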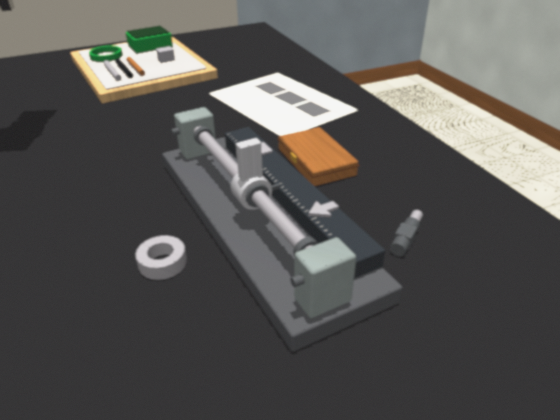

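View pics/top0.png

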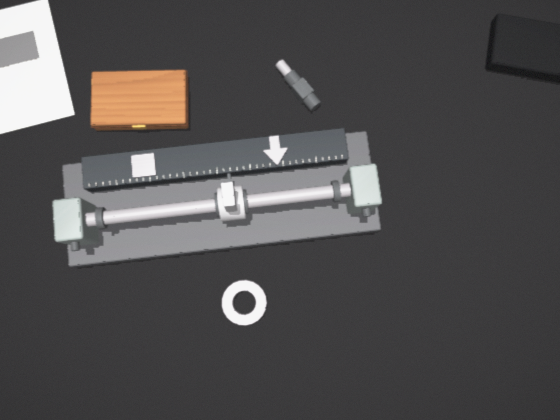

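The side view shows the collar tab at about (248,155) and the arrow plate at (320,209). In the top view the tab is at (229,190), the arrow at (275,150) and the square plate at (143,165), so the arrow lies towards the -y end. The ring is at (244,302). I'll enlarge both views to read the positions more closely.

```bash
python3 - <<'E'
import cv2
a=cv2.imread('pics/top0.png')[125:225,200:300]; b=cv2.imread('pics/side0.png')[125:225,225:345]
cv2.imwrite('pics/topc.png',cv2.resize(a,None,fx=6,fy=6,interpolation=cv2.INTER_CUBIC))
cv2.imwrite('pics/sidec.png',cv2.resize(b,None,fx=6,fy=6,interpolation=cv2.INTER_CUBIC))
E
```

```text
(no output)
```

View pics/topc.png

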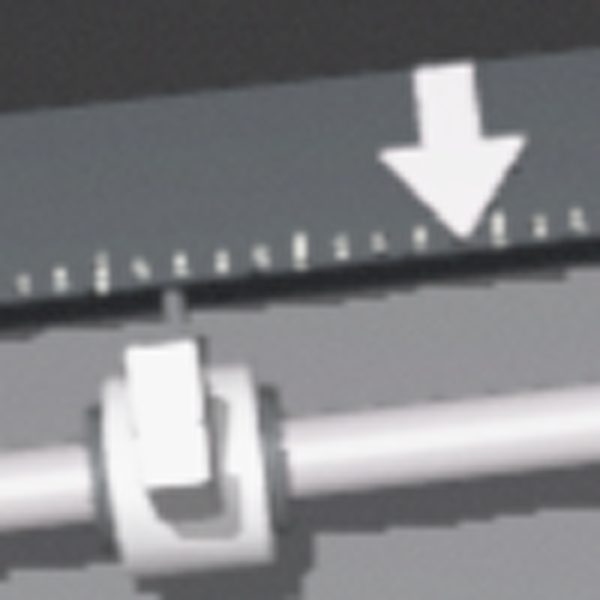

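View pics/sidec.png

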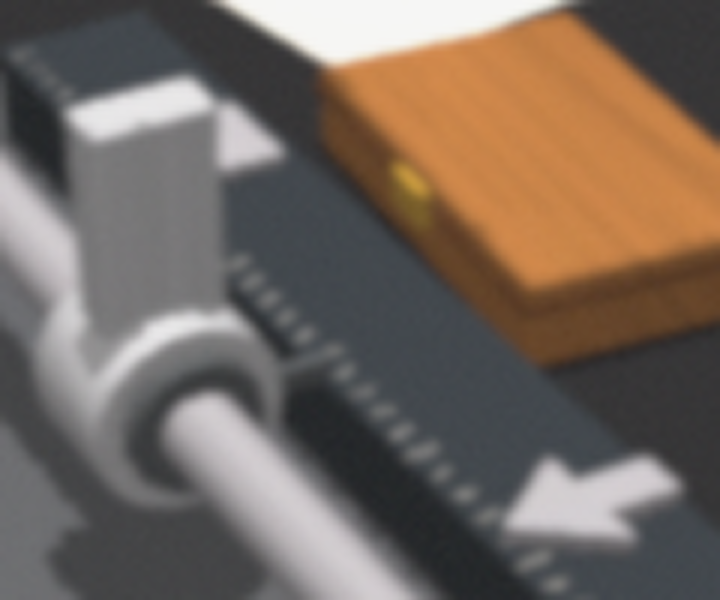

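Read off the crops:
- **Tab top corners:** top crop (125,348), (198,340), (208,482), (146,490); side crop (193,78), (217,105), (92,140), (68,120).
- **Arrow tip:** top (465,240), side (503,525). The wings and tail are also clear.
- **Index finger:** it emerges at top (172,290) and side (325,352).

```bash
python3 - <<'E'
from h import *
T,S=load('top0'),load('side0')
t=lambda p:(p[0]/6+200-.42,p[1]/6+125-.42)
s=lambda p:(p[0]/6+225-.42,p[1]/6+125-.42)
pts=dict(tab1=((125,348),(193,78)),tab2=((198,340),(217,105)),tab3=((208,482),(92,140)),tab4=((146,490),(68,120)),
tip=((465,240),(503,525)),bkp=((415,68),(650,455)),bkm=((473,65),(682,487)),wp=((380,153),(548,457)),wm=((525,138),(637,542)),fing=((172,290),(325,352)))
for k,(a,b) in pts.items(): 
    p,e=tri(T,t(a),S,s(b)); print(k,p.round(4),round(e,4),P(T,*t(a)).round(4))
for k,h in(('tip',.065),('bkp',.065),('bkm',.065),('wp',.065),('wm',.065),('fing',.08),('tab1',.155),('tab2',.155),('tab3',.155),('tab4',.155)):
    print(k,plane(T,*t(pts[k][0]),h).round(4),plane(S,*s(pts[k][1]),h).round(4))
# bar axis: top silhouette from depth map, base front edge
for r in ((64,265,0.03),(380,233,.03)): print('base edge',plane(T,*r).round(4))
for c in (110,130,150,170,190,205,265,280,300,320):
    q=[P(T,c,v) for v in range(170,235)]; q=[x for x in q if .083<x[2]<.1]
    print(c,len(q),np.mean(q,0).round(4) if q else '')
q=np.array([P(T,u,v) for u in range(215,270) for v in range(275,330)]);m=q[q[:,2]>.012];print('ring',(m.min(0)+m.max(0))/2,m.max(0)-m.min(0))
E
```

```text
tab1 [0.5666 0.0807 0.1546] 0.0004 [0.5915 0.0911 0.0317]
tab2 [0.5671 0.0648 0.1555] 0.0012 [0.5939 0.0724 0.0288]
tab3 [0.5361 0.0629 0.1546] 0.0003 [0.5362 0.0629 0.155 ]
tab4 [0.535  0.0765 0.1531] 0.0 [0.5352 0.0766 0.152 ]
tip [0.6102 0.0035 0.0663] 0.0001 [0.6117 0.0033 0.0599]
bkp [0.6548 0.015  0.0658] 0.0001 [0.656  0.0149 0.0617]
bkm [6.553e-01 4.000e-04 6.580e-02] 0.0 [6.568e-01 2.000e-04 6.080e-02]
wp [0.6326 0.0243 0.0657] 0.0007 [0.6341 0.0242 0.0615]
wm [ 0.6367 -0.0123  0.064 ] 0.0001 [ 0.6363 -0.0122  0.0655]
fing [0.5968 0.0759 0.0746] 0.0006 [0.6006 0.0769 0.0586]
tip [0.6105 0.0034 0.065 ] [0.6109 0.005  0.065 ]
bkp [0.655 0.015 0.065] [0.6553 0.0159 0.065 ]
bkm [6.555e-01 4.000e-04 6.500e-02] [0.6559 0.0013 0.065 ]
wp [0.6332 0.0242 0.065 ] [0.6327 0.0252 0.065 ]
wm [ 0.6364 -0.0122  0.065 ] [ 0.6361 -0.0135  0.065 ]
fing [0.5958 0.0755 0.08  ] [0.5933 0.0682 0.08  ]
tab1 [0.5663 0.0807 0.155 ] [0.5665 0.0799 0.155 ]
tab2 [0.5678 0.0647 0.155 ] [0.5668 0.0656 0.155 ]
tab3 [0.5362 0.0629 0.155 ] [0.5358 0.0622 0.155 ]
tab4 [0.5347 0.0764 0.155 ] [0.5339 0.0731 0.155 ]
base edge [0.4697 0.3278 0.03  ]
base edge [ 0.508  -0.1534  0.03  ]
110 13 [0.5346 0.2435 0.0881]
130 13 [0.5368 0.215  0.0888]
150 11 [0.539  0.1867 0.089 ]
170 13 [0.5413 0.1583 0.089 ]
190 14 [0.5445 0.13   0.0879]
205 13 [0.5462 0.1086 0.0885]
265 13 [0.5546 0.0225 0.0886]
280 13 [0.5571 0.0009 0.0888]
300 12 [ 0.56   -0.0279  0.0894]
320 14 [ 0.5624 -0.0569  0.0891]
ring [0.40808684 0.05686479 0.42872248] [0.06619438 0.06831958 0.83310457]
```

Everything agrees with the text:
- **Heights:** the tab top is at 0.155, the plate top at 0.065 and the bar top at 0.089.
- **Bar:** it is yawed about 5.2°.
- **Tab centre:** about (0.551, 0.072).
- **Slide:** about -73 mm along the bar.

Now the transit.

run_rows(motion=[{"pos":[0.042, 0.035, 0], "rz":-3, "aperture":0.088}, {"pos":[0.084, 0.07, 0], "rz":-6, "aperture":0.088}, {"pos":[0.126, 0.105, 0], "rz":-10, "aperture":0.088}, {"pos":[0.168, 0.14, 0], "rz":-14, "aperture":0.088}, {"pos":[0.21, 0.175, 0], "rz":-18, "aperture":0.088}, {"pos":[0.252, 0.21, 0], "rz":-22, "aperture":0.088}, {"pos":[0.294, 0.245, 0], "rz":-26, "aperture":0.088}, {"pos":[0.336, 0.28, 0], "rz":-26, "aperture":0.088}])

```text
clock: 1.1
tool_pos: [0.4547, 0.2483, 0.2515]
orientation: [-180.0, 0.0, 5.3]
force: [0.7, 1.2, -0.3]
opening: 0.0876
gripper_force: 0.0
```

```bash
cat >> h.py <<'E'
def need(p,yaw):
    o=ctrl.get_obs(); from scipy.spatial.transform import Rotation as Q
    R=Q.from_euler('xyz',o['orientation'],degrees=True).as_matrix()
    print('t',o['clock'],'tcp',o['tool_pos'].round(4),o['orientation'].round(2),'F',o['force'].round(1),'shift',(R.T@(np.array(p)-o['tool_pos'])).round(4),'turn',round(o['orientation'][2]-yaw,2))
E
python3 -c "
from h import *
need([.5513,.0715,.142],5.2)"
```

```text
t 1.1 tcp [0.4547 0.2483 0.2515] [-180.      0.      5.29] F [ 0.7  1.2 -0.3] shift [0.0799 0.185  0.1095] turn 0.09
```

run_rows(motion=[{"pos":[0.02, 0.046, 0], "aperture":0.088}, {"pos":[0.04, 0.092, 0], "aperture":0.088}, {"pos":[0.06, 0.14, 0], "aperture":0.088}, {"pos":[0.08, 0.185, 0], "aperture":0.088}, {"pos":[0.08, 0.185, 0.03], "aperture":0.088}, {"pos":[0.08, 0.185, 0.06], "aperture":0.088}, {"pos":[0.08, 0.185, 0.06], "aperture":0.088}])

```text
clock: 1.98
tool_pos: [0.5493, 0.0722, 0.1893]
orientation: [179.9, 0.3, 5.2]
force: [-0.3, -0.5, 0.5]
opening: 0.0878
gripper_force: 0.0
```

```bash
python3 -c "
from h import *
need([.5513,.0715,.142],5.2); snap('side','side1'); snap('top','top1')
a=cv2.imread('pics/side1.png')[85:225,160:345]; cv2.imwrite('pics/s1c.png',cv2.resize(a,None,fx=4,fy=4,interpolation=cv2.INTER_CUBIC))"
```

```text
t 1.975 tcp [0.5493 0.0722 0.1893] [179.91   0.29   5.17] F [-0.3 -0.5  0.5] shift [0.0022 0.0008 0.0473] turn -0.03
```

View pics/s1c.png

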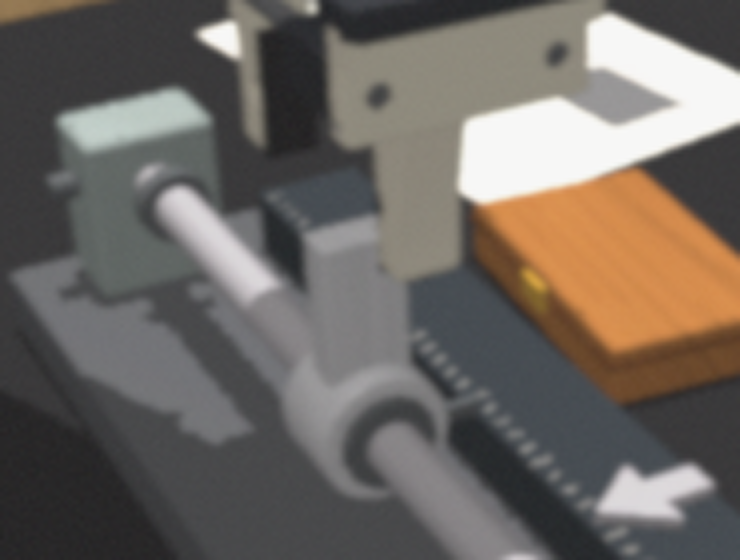

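The near finger, with its tip at about (425,270), stands on the -y side of the tab at (360,220). The other finger is behind it, so they straddle the tab with no contact. I'll descend and close.

run_rows(motion=[{"pos":[0.001, 0, 0.02], "aperture":0.088}, {"pos":[0.001, 0, 0.04], "aperture":0.088}, {"pos":[0.001, 0, 0.048], "aperture":0.088}, {"pos":[0.001, 0, 0.048], "aperture":0.088}, {"pos":[0.001, 0, 0.048], "aperture":0.04}, {"pos":[0.001, 0, 0.048], "aperture":0.0}, {"pos":[0.001, 0, 0.048], "aperture":0.0}, {"pos":[0.001, 0, 0.048], "aperture":0.0}])

```text
clock: 3.08
tool_pos: [0.5518, 0.0731, 0.1437]
orientation: [-180.0, -0.0, 5.2]
force: [-0.5, -0.1, -1.2]
opening: 0.0531
gripper_force: 0.0
```

run_rows(motion=[{"aperture":0}, {"aperture":0}, {"aperture":0}, {"aperture":0}])

```text
clock: 3.58
tool_pos: [0.5518, 0.0728, 0.1435]
orientation: [180.0, 0.0, 5.2]
force: [0.1, -1.5, -0.0]
opening: 0.016
gripper_force: 30.0
```

```bash
python3 -c "
from h import *
need([.5513,.0715,.142],5.2)"
```

```text
t 3.575 tcp [0.5518 0.0728 0.1435] [1.7997e+02 1.0000e-02 5.2300e+00] F [ 0.1 -1.5 -0. ] shift [-0.0006  0.0013  0.0015] turn 0.03
```

Gripped: the opening is 16 mm and the force 30 N. I'll slide most of the way, then measure.

run_rows(motion=[{"pos":[0, 0.006, 0], "aperture":0}, {"pos":[0, 0.018, 0], "aperture":0}, {"pos":[0, 0.03, 0], "aperture":0}, {"pos":[0, 0.042, 0], "aperture":0}, {"pos":[0, 0.054, 0], "aperture":0}, {"pos":[0, 0.064, 0], "aperture":0}, {"pos":[0, 0.07, 0], "aperture":0}, {"pos":[0, 0.07, 0], "aperture":0}])

```text
clock: 4.58
tool_pos: [0.5585, 0.0024, 0.1436]
orientation: [179.9, -0.0, 5.2]
force: [4.8, -1.6, -4.7]
opening: 0.016
gripper_force: 30.0
```

run_rows(motion=[{"aperture":0}, {"aperture":0}])

```text
clock: 4.82
tool_pos: [0.5585, 0.0028, 0.1435]
orientation: [179.9, -0.0, 5.2]
force: [6.5, -2.5, -4.6]
opening: 0.0158
gripper_force: 30.0
```

```bash
python3 -c "
from h import *
need([.5513,.0715,.142],5.2); snap('side','side2'); snap('top','top2')
a=cv2.imread('pics/side2.png')[150:250,250:370]; a=cv2.resize(a,None,fx=6,fy=6,interpolation=cv2.INTER_CUBIC)
cv2.imwrite('pics/s2c.png',a)
a=cv2.imread('pics/top2.png')[125:225,220:340]; a=cv2.resize(a,None,fx=6,fy=6,interpolation=cv2.INTER_CUBIC)
cv2.imwrite('pics/t2c.png',a)"
```

```text
t 4.825 tcp [0.5585 0.0028 0.1435] [ 1.7994e+02 -2.0000e-02  5.2200e+00] F [ 6.5 -2.5 -4.6] shift [-0.0009 -0.0691  0.0015] turn 0.02
```

View pics/s2c.png

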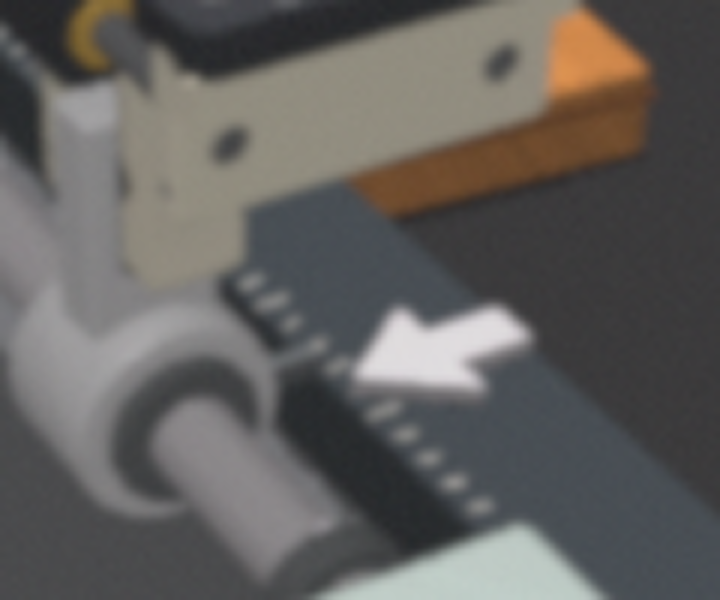

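View pics/t2c.png

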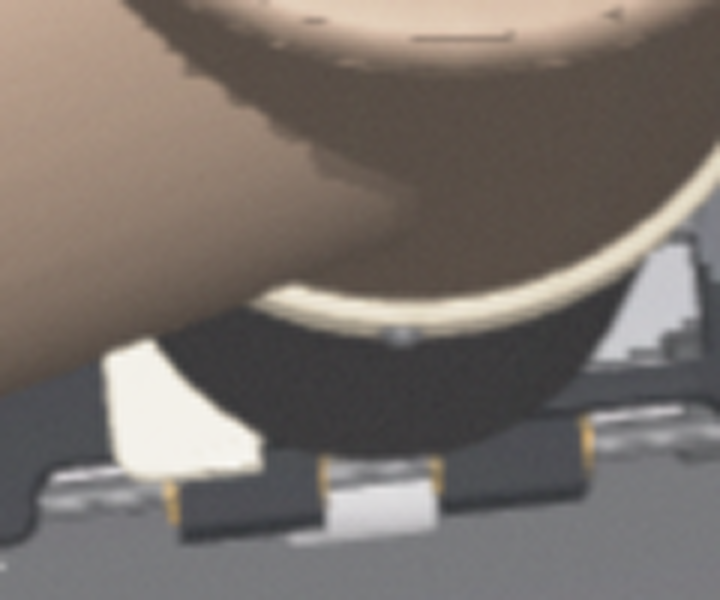

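In the side crop the finger's end is at about (308,350), just short of the arrow tip at (355,378). The top view is hidden by the wrist. I'll compare the finger closely in side0 and side2.

```bash
python3 - <<'E'
import cv2,numpy as np
a=cv2.imread('pics/side0.png')[165:205,262:294]; b=cv2.imread('pics/side2.png')[190:230,286:318]
c=np.hstack([cv2.resize(x,None,fx=12,fy=12,interpolation=cv2.INTER_CUBIC) for x in(a,b)])
c=cv2.convertScaleAbs(c,alpha=1.6)
cv2.imwrite('pics/cmp.png',c)
E
```

```text
(no output)
```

View pics/cmp.png

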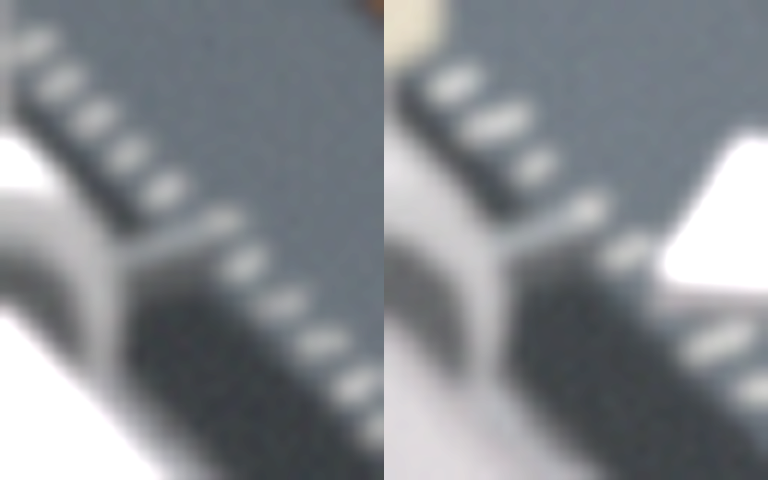

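The finger leaves the collar edge at (120,258) in the left panel and (500,250) in the right one. Its outer end merges with a tick behind it, at (220,222) and (585,208).

```bash
python3 - <<'E'
from h import *
S=load('side0'); S2=load('side2'); T=load('top0')
a=np.radians(5.22); ex=np.array([np.cos(a),np.sin(a),0]); ey=np.array([-np.sin(a),np.cos(a),0])
x0=.5513*ex[0]+.0718*ex[1]; print('bar x',x0)
def vp(s,u,v,d):
    C=-s['R'].T@s['t']; r=P(s,u,v,1.)-C; p=C+r*(x0+d-C@ex)/(r@ex); return p@ey,p[2]
f=lambda x,y,o:(o[0]+x/12-.46,o[1]+y/12-.46)
for nm,l,r in(('root',(120,258),(116,250)),('mid',(160,245),(150,235)),('mid2',(190,234),(182,222))):
    L=f(*l,(262,165));R=f(*r,(286,190))
    for d in(.024,.03,.036,.042): 
        p,q=vp(S,*L,d),vp(S2,*R,d); print(nm,d,np.round(p,4),np.round(q,4),'ds',round(q[0]-p[0],4))
for n,X in dict(tip=(.6102,.0035,.0663),bk=(.65505,.0077,.0658),w=(.63465,.006,.0648),t13=(.55135,.0718,.155),t12=(.56685,.07275,.155),fing=(.5968,.0755,.0746)).items(): print(n,round(np.array(X)@ey,4),round(np.array(X)@ex-x0,4))
for n,t in(('grip',(.5518,.0728,0)),('now',(.5585,.0028,0))): print(n,round(np.array(t)@ey,4))
E
```

```text
bar x 0.5555459728146952
root 0.024 [0.003  0.0871] [-0.0644  0.0874] ds -0.0674
root 0.03 [0.0149 0.0783] [-0.0541  0.0786] ds -0.0689
root 0.036 [0.0267 0.0695] [-0.0438  0.0698] ds -0.0705
root 0.042 [0.0386 0.0607] [-0.0335  0.061 ] ds -0.0721
mid 0.024 [-0.0074  0.0949] [-0.0716  0.0941] ds -0.0643
mid 0.03 [0.0042 0.0863] [-0.0615  0.0855] ds -0.0658
mid 0.036 [0.0158 0.0777] [-0.0514  0.0768] ds -0.0673
mid 0.042 [0.0275 0.0691] [-0.0413  0.0682] ds -0.0687
mid2 0.024 [-0.0149  0.1008] [-0.0783  0.1001] ds -0.0634
mid2 0.03 [-0.0035  0.0923] [-0.0684  0.0916] ds -0.0648
mid2 0.036 [0.0079 0.0838] [-0.0584  0.0831] ds -0.0663
mid2 0.042 [0.0194 0.0754] [-0.0484  0.0746] ds -0.0678
tip -0.052 0.0524
bk -0.0519 0.0975
w -0.0518 0.077
t13 0.0213 0.0
t12 0.0209 0.0156
fing 0.0209 0.0456
grip 0.0223
now -0.048
```

The tab's front top edge is also visible in the top crop, from (328,485) to (438,478), which gives an independent check.

```bash
python3 - <<'E'
from h import *
T=load('top2'); a=np.radians(5.22); ey=np.array([-np.sin(a),np.cos(a),0]);ex=np.array([np.cos(a),np.sin(a),0])
for p in((328,485),(438,478)):
    q=plane(T,p[0]/6+220-.42,p[1]/6+125-.42,.155); print(q.round(4),(q@ey).round(4),(q@ex-.5555).round(4))
# subpixel edges of the bright front face, as columns where brightness crosses half
g=cv2.cvtColor(T['frame'],cv2.COLOR_RGB2GRAY).astype(float)
for v in (207,208,209,210): print(v,g[v,270:298].astype(int).tolist())
g0=cv2.cvtColor(load('top0')['frame'],cv2.COLOR_RGB2GRAY).astype(float)
for v in (203,204,205): print(v,g0[v,218:242].astype(int).tolist())
E
```

```text
[0.5345 0.0106 0.155 ] -0.038 -0.0223
[ 0.5355 -0.0134  0.155 ] -0.0621 -0.0234
207 [80, 80, 82, 113, 166, 207, 216, 217, 217, 217, 217, 220, 219, 221, 220, 221, 219, 218, 219, 219, 219, 209, 162, 99, 78, 76, 76, 73]
208 [80, 80, 81, 101, 153, 204, 219, 219, 219, 219, 219, 218, 218, 219, 219, 219, 218, 217, 217, 217, 216, 212, 169, 89, 65, 67, 64, 62]
209 [79, 80, 79, 96, 152, 201, 216, 218, 216, 216, 216, 216, 215, 215, 215, 215, 215, 214, 213, 213, 212, 208, 167, 89, 59, 58, 59, 61]
210 [72, 73, 72, 84, 157, 205, 212, 211, 212, 210, 212, 211, 210, 211, 209, 209, 208, 210, 208, 207, 207, 202, 168, 103, 78, 76, 79, 85]
203 [237, 247, 247, 247, 245, 243, 247, 247, 247, 247, 247, 247, 247, 247, 247, 246, 222, 138, 160, 205, 239, 247, 247, 247]
204 [233, 247, 247, 247, 245, 244, 246, 247, 247, 247, 247, 247, 247, 246, 245, 242, 214, 140, 149, 186, 206, 220, 242, 247]
205 [225, 246, 247, 247, 244, 239, 242, 242, 240, 238, 235, 233, 229, 223, 213, 186, 144, 116, 142, 179, 192, 203, 238, 246]
```

That block is 24 mm wide, so it is part of the gripper and not the tab; I'll disregard it. Instead I'll register the collar's front end face between side0 and side2 through the calibration.

```bash
cat > reg.py <<'E'
from h import *
a=np.radians(5.22); ex=np.array([np.cos(a),np.sin(a),0]); ey=np.array([-np.sin(a),np.cos(a),0]); x0=.5555
def samp(s,S,off,X,Z):
    W=(x0+X)[...,None]*ex+(S+off)*ey+Z[...,None]*np.array([0,0,1.])
    c=W@s['R'].T+s['t']; f=210/np.tan(np.radians(s['fovy']/2))
    m=(c[...,:2]/c[...,2:]*f+[s['cx'],s['cy']]).astype(np.float32)
    return cv2.remap(cv2.cvtColor(s['frame'],cv2.COLOR_RGB2GRAY).astype(np.float32),m[...,0],m[...,1],cv2.INTER_CUBIC)
def reg(A,B,sA,lo,hi,tag):
    r=np.linspace(.008,.029,60);t=np.radians(np.arange(-235,55,2)) # skip tab
    R,Tt=np.meshgrid(r,t); X,Z=R*np.cos(Tt),.08+R*np.sin(Tt)
    g=lambda s,S:np.gradient(samp(s,S,-.023,X,Z),axis=1).ravel()
    ga=g(A,sA); d=np.arange(lo,hi,.0005); k=[np.corrcoef(ga,g(B,sA+x))[0,1] for x in d]
    i=int(np.argmax(k)); print(tag,'ds',d[i].round(4),'corr',np.round(k[max(i-4,0):i+5],3))
E
python3 - <<'E'
from reg import *
A,A1,B=load('side0'),load('side1'),load('side2')
for s in(.0195,.021,.0225): reg(A,A1,s,-.01,.01,'0-1'); reg(A,B,s,-.085,-.055,'0-2'); reg(A1,B,s,-.085,-.055,'1-2')
E
```

```text
0-1 ds 0.0 corr [0.806 0.827 0.856 0.884 0.9   0.894 0.874 0.855 0.843]
0-2 ds -0.068 corr [0.81  0.841 0.866 0.88  0.883 0.876 0.863 0.843 0.818]
1-2 ds -0.068 corr [0.878 0.914 0.941 0.957 0.958 0.946 0.925 0.897 0.863]
0-1 ds 0.0 corr [0.809 0.83  0.859 0.887 0.901 0.894 0.875 0.855 0.843]
0-2 ds -0.0685 corr [0.794 0.826 0.854 0.875 0.884 0.881 0.871 0.855 0.833]
1-2 ds -0.0685 corr [0.863 0.899 0.93  0.952 0.961 0.956 0.941 0.919 0.89 ]
0-1 ds 0.0 corr [0.816 0.836 0.863 0.888 0.901 0.893 0.872 0.851 0.837]
0-2 ds -0.0685 corr [0.815 0.844 0.867 0.88  0.882 0.875 0.861 0.842 0.815]
1-2 ds -0.0685 corr [0.885 0.918 0.944 0.959 0.962 0.954 0.936 0.912 0.881]
```

The registration gives -68.5 mm of travel, so the collar stands at s = -0.0475, in agreement with the arm's -0.048. The arrow is at -0.0519, so about 4 mm remain.

run_rows(motion=[{"pos":[0, 0.002, 0], "aperture":0}, {"pos":[0, 0.004, 0], "aperture":0}, {"pos":[0, 0.0042, 0], "aperture":0}, {"pos":[0, 0.0042, 0], "aperture":0}, {"pos":[0, 0.0042, 0], "aperture":0}])

```text
clock: 5.55
tool_pos: [0.5588, -0.0005, 0.1435]
orientation: [-180.0, -0.0, 5.2]
force: [4.2, 2.4, -4.8]
opening: 0.0156
gripper_force: 30.0
```

```bash
python3 - <<'E'
from reg import *
o=ctrl.get_obs(); print('s',o['tool_pos']@ey,o['force'])
C=snap('side','side3'); reg(load('side1'),C,.021,-.085,-.055,'1-3'); reg(load('side2'),C,-.0475,-.015,.01,'2-3')
E
```

```text
s -0.05134719920517773 [ 4.20776768  2.42951138 -4.76851173]
1-3 ds -0.0715 corr [0.879 0.91  0.935 0.953 0.96  0.954 0.936 0.911 0.88 ]
2-3 ds -0.003 corr [0.899 0.926 0.945 0.966 0.983 0.98  0.951 0.909 0.873]
```

About 1 mm short, so one small step more.

run_rows(motion=[{"pos":[0, 0.001, 0], "aperture":0}, {"pos":[0, 0.001, 0], "aperture":0}, {"pos":[0, 0.001, 0], "aperture":0}, {"pos":[0, 0.001, 0], "aperture":0}])

```text
clock: 6.1
tool_pos: [0.5589, -0.0014, 0.1436]
orientation: [-180.0, -0.0, 5.2]
force: [4.4, 2.6, -4.3]
opening: 0.016
gripper_force: 30.0
```

```bash
python3 - <<'E'
from reg import *
o=ctrl.get_obs(); print('s',o['tool_pos']@ey,o['force'])
C=snap('side','side4'); reg(load('side1'),C,.021,-.085,-.055,'1-4'); reg(load('side2'),C,-.0475,-.015,.01,'2-4')
E
```

```text
s -0.05228839591930745 [ 4.38242955  2.59778947 -4.26059427]
1-4 ds -0.0725 corr [0.876 0.913 0.938 0.95  0.955 0.951 0.938 0.914 0.881]
2-4 ds -0.0045 corr [0.835 0.888 0.936 0.964 0.969 0.964 0.959 0.952 0.929]
```

Both measures now bracket the arrow at -0.0519 (camera -0.0516, arm -0.0523). I'll release, rise and clear the view.

run_rows(motion=[{"aperture":0.02}, {"aperture":0.04}, {"aperture":0.088}, {"aperture":0.088}, {"aperture":0.088}, {"aperture":0.088}, {"aperture":0.088}, {"aperture":0.088}])

```text
clock: 7.15
tool_pos: [0.5586, -0.0018, 0.1436]
orientation: [180.0, 0.0, 5.2]
force: [0.0, 0.5, 0.6]
opening: 0.084
gripper_force: 0.0
```

run_rows(motion=[{"pos":[0, 0, -0.02], "aperture":0.088}, {"pos":[0, 0, -0.05], "aperture":0.088}, {"pos":[0, 0, -0.09], "aperture":0.088}, {"pos":[0, -0.05, -0.11], "aperture":0.088}, {"pos":[0, -0.1, -0.11], "aperture":0.088}, {"pos":[0, -0.15, -0.11], "aperture":0.088}, {"pos":[0, -0.2, -0.11], "aperture":0.088}, {"pos":[0, -0.25, -0.11], "aperture":0.088}])

```text
clock: 8.15
tool_pos: [0.5355, 0.2488, 0.2537]
orientation: [-180.0, -0.0, 5.2]
force: [1.1, 0.2, -0.6]
opening: 0.0874
gripper_force: 0.0
```

run_rows(motion=[{"pos":[0, -0.05, 0], "aperture":0.088}, {"pos":[0, -0.05, 0], "aperture":0.088}, {"pos":[0, -0.05, 0], "aperture":0.088}])

```text
clock: 8.52
tool_pos: [0.5311, 0.297, 0.2533]
orientation: [180.0, 0.0, 5.3]
force: [0.0, -0.3, -0.1]
opening: 0.0878
gripper_force: 0.0
```

```bash
python3 - <<'E'
from reg import *
C=snap('side','side5'); reg(load('side1'),C,.021,-.085,-.055,'1-5'); reg(load('side0'),C,.021,-.085,-.055,'0-5');snap('top','top5')
a=cv2.imread('pics/top5.png')[125:225,220:340]; cv2.imwrite('pics/t5c.png',cv2.resize(a,None,fx=6,fy=6,interpolation=cv2.INTER_CUBIC))
E
```

```text
1-5 ds -0.073 corr [0.784 0.818 0.842 0.854 0.856 0.854 0.847 0.833 0.81 ]
0-5 ds -0.0725 corr [0.917 0.942 0.952 0.956 0.958 0.956 0.944 0.92  0.89 ]
```

View pics/t5c.png

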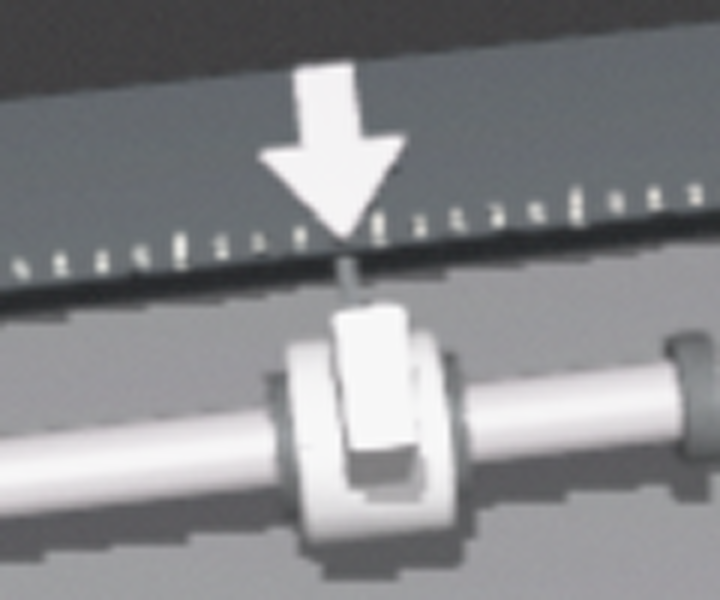

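The finger's tip is at (345,258), directly opposite the arrow tip at (345,240), with the tab clear and the gripper out of the way. I'll check this numerically, confirm the ring, and hand in if both are good.

```bash
python3 - <<'E'
from reg import *
T=load('top5'); q=lambda p,h:plane(T,p[0]/6+220-.42,p[1]/6+125-.42,h)@ey
f=[q((345,258),h) for h in(.075,.08)]; t=q((345,240),.065); tab=q(((335+415)/2,(317+445)/2),.155)
r=np.abs(T['frame'][275:330,215:270].astype(int)-load('top0')['frame'][275:330,215:270]).mean()
print(f,t,tab,'ring diff',r)
if abs(f[0]-t)<.0015 and r<4: print(ctrl.close_job())
E
```

```text
[np.float64(-0.05115442587408147), np.float64(-0.05092663726876676)] -0.052134639140529696 -0.05089658511250561 ring diff 2.5616528925619835
the job is handed in; nothing more can be done
None
```

I slid the collar by its tab to the arrow plate, stopped it there, then let go. The last pictures put its finger within about 1 mm of the arrow, the ring looked undisturbed, and the job is handed in at about 8.6 s (verdict not shown).

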